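Open the ratchet stop of a tin rail

TASK

Make room for another tin on the tin rail: press the red release button on the sliding stop right down, so that it stays down, then push the stop back along its bar, away from the tins, until its white pointer stands at the orange marker clip. Only press and push, do not pinch the stop between the fingers; leave the two tins standing in their places on the board, disturb nothing else, and finish with the hand clear.

Things in the scene. Friction and masses are not known exactly. Their poses are not given: they have to be found in the camera images.
- rail: Fixed frame of the tin rail: wooden board 150 x 390 x 10 mm on the worktop, carrying an aluminium bar along its near edge with a row of small steel ratchet teeth. Origin: centre of the board's underside. Its y axis runs along the bar and is the direction BACK, away from the tins (joint stop grows that way); x runs across the board towards the tins, z up. The fixed end plate, 85 mm high, stands at its -y end.
- stop (a joint): Travel of the sliding stop along the bar, m: larger is farther back (rail +y), 0 to 0.119. It has at most 8 mm of play until the ratchet is released; then it slides against about 3 N of friction and stays where it is left. It can be pushed either way.
- push_area (a point): Point in the middle of the upper part of the sliding stop's face, the side towards the tins (rail -y side), 100 mm above the worktop. There the plate is 86 mm wide across the rail (43 mm either side), 12 mm thick (the rear half of the thickness ends 6 mm lower and 3 mm in from the sides), and its top is 120 mm above the worktop; the tins beside it reach only 68 mm, so a fingertip fits above them. Behind the plate (rail +y) a sloping brace meets it at mid width.
- release_top (a point): Centre of the top of the red round release button, 30 mm in diameter, on the grey carriage of the stop; 72 mm above the worktop when up, 64 mm when pressed. The carriage top round it is 60 mm high. The stop's plate, 74 mm high next to the carriage, stands 46 mm from the button's centre towards the tins; its 120 mm high part begins 24 mm to the rail +x side of the centre.
- release (a joint): Travel of the release button, m: 0 up (ratchet locked), 0.008 fully down (ratchet released). It is pressed straight down against about 3 N and stays down when let go.
- pointer (a point): Tip of the small white pointer (3 mm wide) on the near side of the stop's carriage, beneath the button; moves with the stop.
- marker_mid (a point): Middle of the upper edge of the orange marker clip, 16 mm wide along the rail, on the board's near edge; it tells where the pointer is to stand. The clip is fixed and does not stop the stop.
- marker: The same orange clip. Its axes are parallel to the rail's; its origin lies at its middle along the rail.
- tin_a: Food tin, 75 mm diameter, 58 mm high, on the board: the tin beside the fixed end plate. Origin: centre of its underside.
- tin_b: Food tin, 75 mm diameter, 58 mm high, on the board: the tin beside the sliding stop. Origin: centre of its underside.
- tin_c: Bystander: third tin, standing on the worktop. Origin: centre of its underside.
- mug: Bystander: white mug with dots. Origin: centre of its underside.
- jar: Bystander: glass jar with dark lid. Origin: centre of its underside.
- garlic: Bystander: garlic bulb. Origin: centre of its underside.
- brush: Bystander: wooden pot brush standing on its bristles. Origin: centre of its underside.
Things that resemble listed ones, but are neither listed nor needed, are in the scene too. What is shaped like the tin_b but green or yellow is not meant. What is shaped like the tin_a but yellow is not meant.

How it is judged:
By the outcome, as a careful person would: the job done as asked, in the order asked, and still so for the second after the job is handed in, with the robot touching nothing.
It also fails if it takes over 40 s, if anything falls off the work surface, if the arm or the gripper's body presses on something with over 40 N, if the wrist force passes 120 N, or if a joint passes its speed limit or range.

ROBOT

A 6-joint arm with a two-finger parallel gripper is mounted at the origin on a cart in front of the work surface, level with it; the furniture and walls round the work are solid. World frame = base frame: x ahead of the robot, y to its left, z up, the work surface at z = 0. Lengths are in m, angles in degrees, forces in N, time in s.
With the tool pointing down it reaches from about 0.375 to 0.975 m from the base axis. Payload 3.8 kg.
Tool frame: the origin (TCP) lies at the very end of the fingers, on their centre line; the grasp point (between the pads) lies 19 mm behind it; z points along the fingers, y is the direction in which the jaws open and shut (so a half turn about z gives the same grasp; the last joint's range is limited). The gripper opens to 85 mm and grips with 20 to 120 N. Pads are 22 mm wide; open, the fingers measure 114 mm over their backs; the gripper's body (76 mm by 85 mm) begins 54 mm behind the grasp point. The pads swing forward as they close: fully open they stand 13 mm farther back than shut.
Start: joints at [-65.942, 15.12, 91.902, -0, 72.978, -2.114], TCP at [0.298, -0.606, 0.231] pointing down, gripper open.
Joint ranges: [-150.88, 150.88], [-54.13, 125.18], [17.81, 147.31], [-75.09, 255.09], [0, 152.58], [-146.25, 146.25]. Speed limits (degrees/s): [147.25, 147.25, 180, 180, 180, 180].

INTERFACE

Orientations are given as [roll, pitch, yaw] about the fixed x, y, z axes, in that order (R = Rz(yaw) Ry(pitch) Rx(roll)).
In Python, from cell import r gives the robot as it stands. The module is installed in compiled form; this text tells all that it offers.
- The arm moves only by the shell command python3 -m crank 'ROWS' [FORCE]. ROWS is JSON, a list of rows, each an object with "jaw": the finger opening in cm, from 0 to 8.54; "xyz": the shift along the tool's x, y, z in cm, a list of three; "dr": the turn, a rotation vector about the tool's x, y, z in degrees, a list of three. In form: [{"jaw": jaw, "xyz": [dx, dy, dz], "dr": [rx, ry, rz]}, ...]. A call has 1 to 12 rows; each row is the pose to reach, as a shift and turn from the pose commanded when the call began, along the tool's axes at that moment; what a row does not reach only later rows make up. A row lasts 1/10 s, in which the tool goes at most 50 mm and 8.59 degrees, less where a joint would pass 70% of its speed; a pose out of reach is approached as far as the arm can. A call with a gripper value outside its range is refused whole. The fingers move at their own pace and stop on an object; FORCE is the grip in N (left out, the last holds). Time passes only in rows, so rows that repeat a pose let the fingers close. It gives the time, the measured TCP pose, the force and the opening at its end, in the units of the state.
- r.sense(): the state, without advancing time (a new reading comes with each control period).
- r.capture(name): name is "scene" or "top"; returns the picture (384x512x3 uint8, blue, green, red); there is no depth.
- r.camera_params(name): a dict with "fx", "fy", "cx", "cy" (pixels), "R" (3x3) and "t" (3): a world point X has camera coordinates R X + t. Camera axes: x right, y down, z forward; pixel columns grow to the right and rows downward; lengths in m; the calibration is good to about 2 mm. A picture is of the moment at which its call begins. camera_params takes no time and is no camera call.
- r.close_job(): hands the job in, once; it reports no verdict.
The state is a dict: "t": time; "joint_positions": joint angles; "joint_velocities": joint speeds; "tau": joint torques, N m; "tool_pos": TCP position; "ee_rot": TCP orientation; "wrist_force": force on the tool from outside, world axes, zero at the start; "torque": the same for the moment, N m; "grip_width": opening from 0.0 (shut) to 1.0 (fully open).
Only numpy, scipy, OpenCV 4.12 (cv2) and the standard library are available. Lean on these libraries where they do the work, as an engineer would, in place of code of your own. Each camera call takes 0.05 s, during which the arm holds its last target.

## Working session

There is one attempt and no reset: what is moved stays moved. The work goes in short steps, Python scripts to look and compute and a shell command to move; the robot and the scene stay as the last step left them, time stands still between calls to the robot, and variables do not carry over. Pictures are saved under pics/ and viewed, and the job is handed in when it is done.

```bash
mkdir -p pics; python3 - <<'E'
from cell import r
import cv2
for n in("scene","top"):
    im=r.capture(n); cv2.imwrite(f"pics/{n}0.png",im)
    p=r.camera_params(n); print(n,p)
print(r.sense())
E
```

```text
scene {'fx': 463.2437090020111, 'fy': 463.2437090020111, 'cx': 255.64342256200808, 'cy': 191.77773335441833, 'R': array([[ 0.46325273, -0.88622123,  0.00297251],
       [-0.45915439, -0.24287904, -0.85450981],
       [ 0.7580067 ,  0.39448916, -0.51942675]]), 't': array([-0.39506931,  0.29031939,  1.19273675])}
top {'fx': 496.6896286208263, 'fy': 496.6896286208263, 'cx': 242.82036446358038, 'cy': 189.73176229501087, 'R': array([[ 0.00802294, -0.99993804,  0.00771669],
       [-0.99590684, -0.00868489, -0.08996747],
       [ 0.09002892, -0.0069633 , -0.99591481]]), 't': array([-0.14417793,  0.5582251 ,  1.30597106])}
{'t': 0.1, 'joint_positions': array([-6.59402479e+01,  1.51682628e+01,  9.19759178e+01,  1.28577763e-03,
        7.29782050e+01, -2.11628219e+00]), 'joint_velocities': array([-0.01417162, -0.16311227, -0.25079854, -0.05963896, -0.02094411,
       -0.0182308 ]), 'tau': array([ 1.45947019e-03, -5.16704285e+01, -3.68589771e+01, -4.77785278e-06,
        6.24769251e-03,  3.22307301e-05]), 'tool_pos': array([ 0.29746616, -0.6051549 ,  0.23002285]), 'ee_rot': array([-1.79877743e+02, -5.74722177e-03,  2.61756505e+01]), 'wrist_force': array([0.14704367, 0.02585874, 0.10273383]), 'torque': array([ 0.00916707, -0.00757357,  0.02282299]), 'grip_width': 0.9950954419770169}
```

View pics/scene0.png

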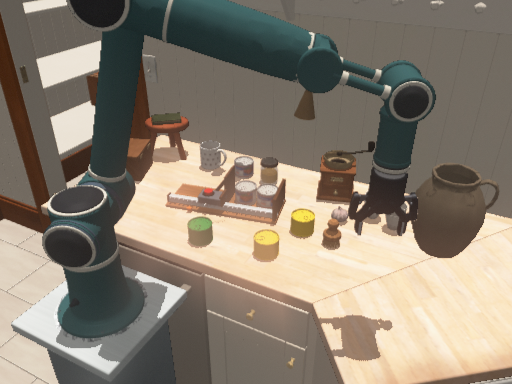

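View pics/top0.png

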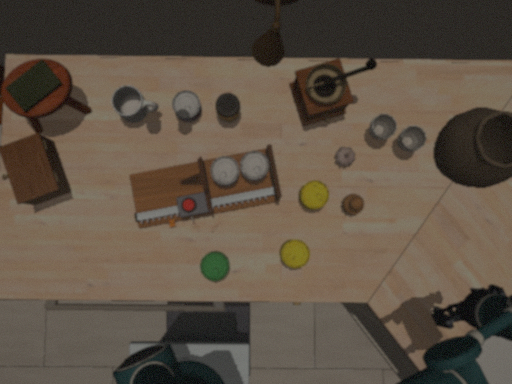

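```bash
python3 - <<'E'
import cv2
a=cv2.imread("pics/top0.png")[140:235,120:290]; a=cv2.convertScaleAbs(a,alpha=1.6,beta=15)
cv2.imwrite("pics/c1.png",cv2.resize(a,None,fx=4.7,fy=4.7,interpolation=cv2.INTER_CUBIC))
a=cv2.imread("pics/scene0.png")[145:235,155:300]
cv2.imwrite("pics/c2.png",cv2.resize(a,None,fx=5.5,fy=5.5,interpolation=cv2.INTER_CUBIC))
E
```

```text
(no output)
```

View pics/c1.png

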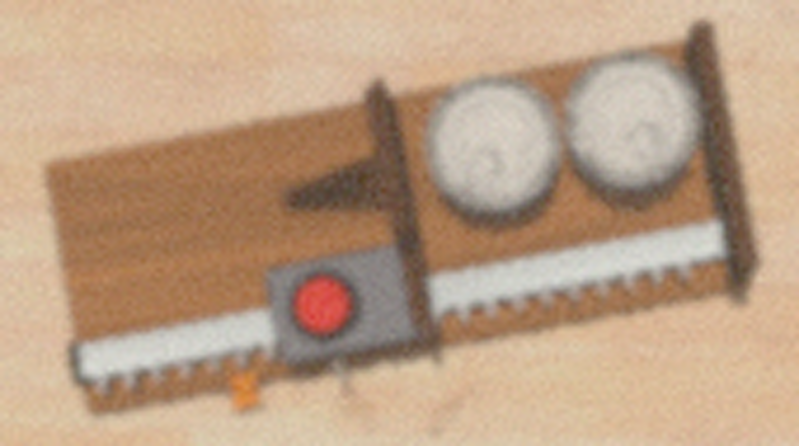

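View pics/c2.png

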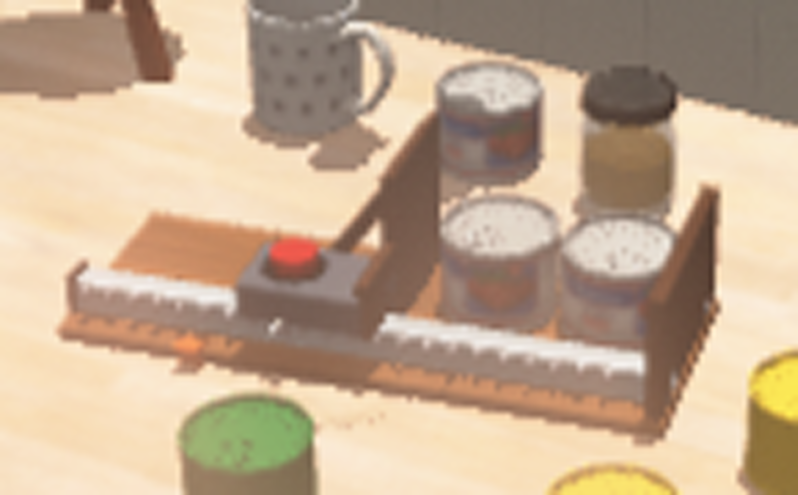

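```bash
cat > h.py <<'E'
import numpy as np, json, os
from cell import r
def ray(n,u,v):
    p=r.camera_params(n); R=np.array(p["R"]);t=np.array(p["t"])
    d=R.T@np.array([(u-p["cx"])/p["fx"],(v-p["cy"])/p["fy"],1]); return -R.T@t,d
def at(n,u,v,z):
    c,d=ray(n,u,v); return c+d*(z-c[2])/d[2]
def tri(a,b):
    A=[];B=[]
    for n,(u,v) in(("top",a),("scene",b)):
        c,d=ray(n,u,v);d/=np.linalg.norm(d);P=np.eye(3)-np.outer(d,d);A.append(P);B.append(P@c)
    return np.linalg.lstsq(np.vstack(A),np.hstack(B),rcond=None)[0]
def pr(n,X):
    p=r.camera_params(n);q=np.array(p["R"])@X+p["t"];return q[0]/q[2]*p["fx"]+p["cx"],q[1]/q[2]*p["fy"]+p["cy"]
E
python3 - <<'E'
from h import *
import cv2
np.set_printoptions(precision=4,suppress=True)
T=lambda x,y:(x/4.7+120-.5*(1-1/4.7)*0,y/4.7+140)
S=lambda x,y:(x/5.5+155,y/5.5+145)
def cen(n,f):
    im=cv2.imread(f"pics/{n}0.png").astype(int);b,g,rr=im[...,0],im[...,1],im[...,2]
    m=(rr>120)&(g<90)&(b<90)
    m2=np.zeros_like(m);
    if n=="top": m2[190:220,175:205]=1
    else: m2[180:205,195:220]=1
    v,u=np.nonzero(m&m2); return u.min(),u.max(),v.min(),v.max(),u.mean(),v.mean()
print(cen("top",0),cen("scene",0))
b=T(323,304);print("button top z.072",at("top",*b,.072), at("scene",*S(295,248),.072),tri(b,S(295,248)))
for nm,p,z in(("bl",(92,412),.01),("tl",(48,163),.01),("br",(735,293),.01)):print(nm,at("top",*T(*p),z))
print("marker",tri(T(245,388),S(190,343)),at("top",*T(245,380),.012))
print("pointer",tri(T(342,373),S(275,325)))
print("platetopfar",at("top",*T(378,85),.12),"plate near end",at("top",*T(432,340),.074))
print("endplate",at("top",*T(703,25),.085),at("top",*T(740,297),.085))
E
```

```text
(np.int64(184), np.int64(192), np.int64(200), np.int64(208), np.float64(187.83928571428572), np.float64(204.375)) (np.int64(204), np.int64(212), np.int64(190), np.int64(195), np.float64(208.10344827586206), np.float64(192.72413793103448))
button top z.072 [ 0.5153 -0.      0.072 ] [ 0.5114 -0.0016  0.072 ] [0.5153 0.0006 0.0693]
bl [0.456  0.1373 0.01  ]
tl [0.5992 0.1665 0.01  ]
br [ 0.5273 -0.2308  0.01  ]
marker [0.4699 0.0506 0.0113] [0.4749 0.0499 0.012 ]
pointer [ 0.4783 -0.0073  0.0371]
platetopfar [ 0.6295 -0.0321  0.12  ] plate near end [ 0.496  -0.0602  0.074 ]
endplate [ 0.6698 -0.2073  0.085 ] [ 0.5203 -0.2279  0.085 ]
```

```bash
python3 -m crank '[{"jaw":0,"xyz":[2,-2,0],"dr":[0,0,-3]},{"jaw":0,"xyz":[5,-4.9,0],"dr":[0,0,-9]},{"jaw":0,"xyz":[8.5,-8.3,0],"dr":[0,0,-15]},{"jaw":0,"xyz":[12,-11.7,0],"dr":[0,0,-21]},{"jaw":0,"xyz":[15.5,-15.1,0],"dr":[0,0,-28]},{"jaw":0,"xyz":[19,-18.4,0],"dr":[0,0,-35]},{"jaw":0,"xyz":[22.5,-21.8,0],"dr":[0,0,-42]},{"jaw":0,"xyz":[26,-25.2,0],"dr":[0,0,-49]},{"jaw":0,"xyz":[29.5,-28.6,0],"dr":[0,0,-56]},{"jaw":0,"xyz":[33,-32,0],"dr":[0,0,-63]},{"jaw":0,"xyz":[36.5,-35.4,0],"dr":[0,0,-70]},{"jaw":0,"xyz":[39,-38,1],"dr":[0,0,-74.8]}]' 20
python3 - <<'E'
from h import *
import cv2
s=r.sense(); print(s)
p=s["tool_pos"]; w=np.radians(s["ee_rot"][2]); d=np.array([.515,.001,.16])-p
print("tool d cm",100*(d[0]*np.cos(w)+d[1]*np.sin(w)),100*(d[0]*np.sin(w)-d[1]*np.cos(w)),-100*d[2])
E
```

```text
t: 1.3
tool_pos: [0.4814, -0.0903, 0.2224]
ee_rot: [179.8, 0.0, 101.3]
wrist_force: [0.6, 0.2, -0.8]
grip_width: -0.002
{'t': 1.3, 'joint_positions': array([-1.35572930e+01, -4.99533810e+00,  1.14645826e+02,  3.60810902e-02,
        7.01822034e+01, -2.48618050e+01]), 'joint_velocities': array([ 41.47301385,   8.32409876,   4.8057451 ,  -1.01316983,
       -12.20322105,  -5.05310311]), 'tau': array([-3.01309168e+00, -3.26785254e+01, -3.54889977e+01,  1.75348213e-01,
        5.61005250e-01,  3.21625848e-02]), 'tool_pos': array([ 0.48144222, -0.09026775,  0.22243577]), 'ee_rot': array([1.79833914e+02, 3.95095924e-02, 1.01292272e+02]), 'wrist_force': array([ 0.58863136,  0.16705929, -0.7704061 ]), 'torque': array([ 0.02538322, -0.03397855, -0.08753015]), 'grip_width': -0.0016083442739099978}
tool d cm 8.292982201479512 5.077962619788809 6.243577419997671
```

```bash
python3 -m crank '[{"jaw":0,"xyz":[3,2,2],"dr":[0,0,0]},{"jaw":0,"xyz":[6,4,4],"dr":[0,0,0]},{"jaw":0,"xyz":[8.5,5.2,6],"dr":[0,0,0]},{"jaw":0,"xyz":[8.5,5.2,6],"dr":[0,0,0]},{"jaw":0,"xyz":[8.5,5.2,6],"dr":[0,0,0]},{"jaw":0,"xyz":[8.5,5.2,6],"dr":[0,0,0]}]'
python3 - <<'E'
from h import *
import cv2
for n,(y0,y1,x0,x1) in(("top",(130,250,110,290)),("scene",(100,235,140,300))):
    im=r.capture(n);cv2.imwrite(f"pics/{n}1.png",im)
    a=im[y0:y1,x0:x1]
    if n=="top":a=cv2.convertScaleAbs(a,alpha=1.6,beta=15)
    cv2.imwrite(f"pics/{n}1c.png",cv2.resize(a,None,fx=4.4,fy=4.4,interpolation=cv2.INTER_CUBIC))
s=r.sense();print(s["tool_pos"],s["wrist_force"],pr("top",s["tool_pos"]),pr("scene",s["tool_pos"]))
E
```

```text
t: 1.9
tool_pos: [0.5152, -0.0001, 0.1619]
ee_rot: [180.0, 0.0, 101.0]
wrist_force: [0.8, 0.4, 0.5]
grip_width: -0.003
[ 5.15544083e-01 -4.73567668e-04  1.62386242e-01] [-0.12741003 -0.26537137 -0.05487309] (np.float64(185.12179463622107), np.float64(202.32388230641604)) (np.float64(207.63760101121449), np.float64(165.49700113512796))
```

View pics/top1c.png

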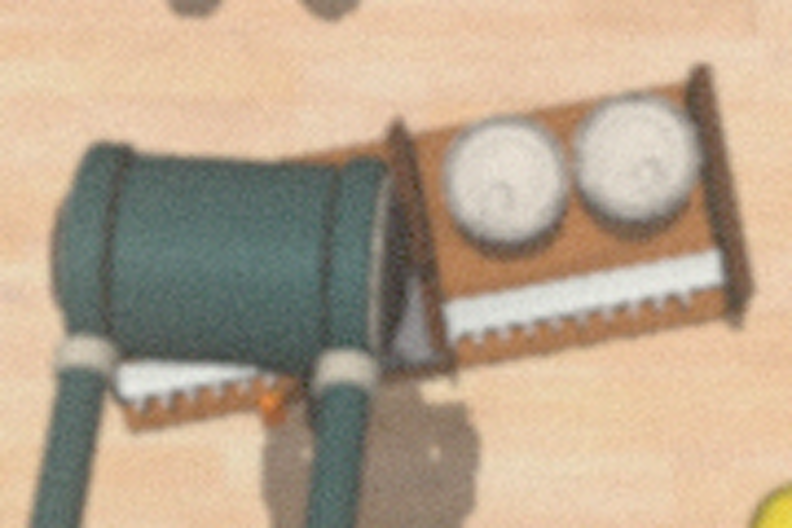

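View pics/scene1c.png

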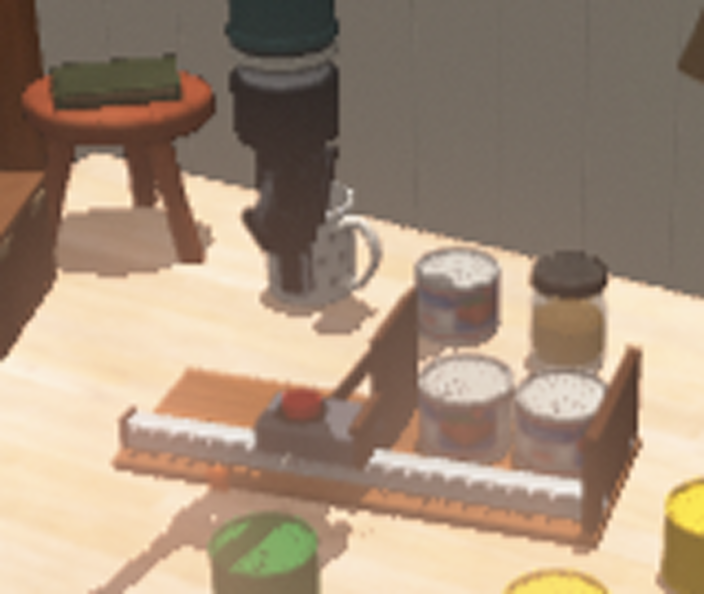

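The only red round button is at top (188,204) / scene (208,190). The lookalikes are a green tin at top (215,266) and yellow tins at (314,195) and (294,253), and they are not meant. The fingertip projects to scene (207.6,165.5), right above the button, so I'm going down.

```bash
python3 -m crank '[{"jaw":0,"xyz":[0,0,3],"dr":[0,0,0]},{"jaw":0,"xyz":[0,0,6],"dr":[0,0,0]},{"jaw":0,"xyz":[0,0,8],"dr":[0,0,0]},{"jaw":0,"xyz":[0,0,8.6],"dr":[0,0,0]},{"jaw":0,"xyz":[0,0,8.6],"dr":[0,0,0]}]'
python3 -m crank '[{"jaw":0,"xyz":[0,0,0.3],"dr":[0,0,0]},{"jaw":0,"xyz":[0,0,0.6],"dr":[0,0,0]},{"jaw":0,"xyz":[0,0,0.8],"dr":[0,0,0]},{"jaw":0,"xyz":[0,0,0.8],"dr":[0,0,0]}]'
```

```text
t: 2.5
tool_pos: [0.5146, -0.0001, 0.075]
ee_rot: [-179.9, -0.0, 100.9]
wrist_force: [1.0, 0.6, -0.0]
grip_width: -0.001
t: 2.9
tool_pos: [0.5163, 0.0005, 0.0683]
ee_rot: [179.8, 0.0, 101.0]
wrist_force: [1.9, -0.8, 2.5]
grip_width: 0.002
```

```bash
python3 -m crank '[{"jaw":0,"xyz":[0,0,0.2],"dr":[0,0,0]},{"jaw":0,"xyz":[0,0,0.4],"dr":[0,0,0]},{"jaw":0,"xyz":[0,0,0.4],"dr":[0,0,0]}]'
python3 -m crank '[{"jaw":0,"xyz":[0,0,0.2],"dr":[0,0,0]},{"jaw":0,"xyz":[0,0,0.2],"dr":[0,0,0]}]'
```

```text
t: 3.2
tool_pos: [0.5159, 0.0006, 0.0639]
ee_rot: [179.9, 0.0, 101.0]
wrist_force: [-0.2, -0.9, 3.9]
grip_width: 0.003
t: 3.4
tool_pos: [0.5159, 0.0008, 0.0636]
ee_rot: [179.9, -0.0, 101.0]
wrist_force: [-3.6, -0.8, 17.9]
grip_width: 0.001
```

```bash
python3 -m crank '[{"jaw":0,"xyz":[0,0,-3],"dr":[0,0,0]},{"jaw":0,"xyz":[0,0,-7],"dr":[0,0,0]},{"jaw":0,"xyz":[0,0,-11],"dr":[0,0,0]},{"jaw":0,"xyz":[-3,2,-11.5],"dr":[0,0,0]},{"jaw":0,"xyz":[-6,5,-11.5],"dr":[0,0,0]},{"jaw":0,"xyz":[-8.7,6.2,-11.5],"dr":[0,0,0]},{"jaw":0,"xyz":[-8.7,6.2,-11.5],"dr":[0,0,0]},{"jaw":0,"xyz":[-8.7,6.2,-11.5],"dr":[0,0,0]}]'
python3 - <<'E'
from h import *
import cv2
for n,(y0,y1,x0,x1) in(("top",(130,250,110,290)),("scene",(100,235,140,300))):
    im=r.capture(n);cv2.imwrite(f"pics/{n}2.png",im)
    a=im[y0:y1,x0:x1]
    if n=="top":a=cv2.convertScaleAbs(a,alpha=1.6,beta=15)
    cv2.imwrite(f"pics/{n}2c.png",cv2.resize(a,None,fx=4.4,fy=4.4,interpolation=cv2.INTER_CUBIC))
s=r.sense();print(s["tool_pos"],s["wrist_force"])
E
```

```text
t: 4.2
tool_pos: [0.5913, -0.073, 0.1748]
ee_rot: [-179.8, -0.1, 100.9]
wrist_force: [-1.2, 1.0, -0.5]
grip_width: -0.003
[ 0.59098085 -0.07216353  0.17515526] [ 0.43285218 -0.54986353  0.17319402]
```

View pics/top2c.png

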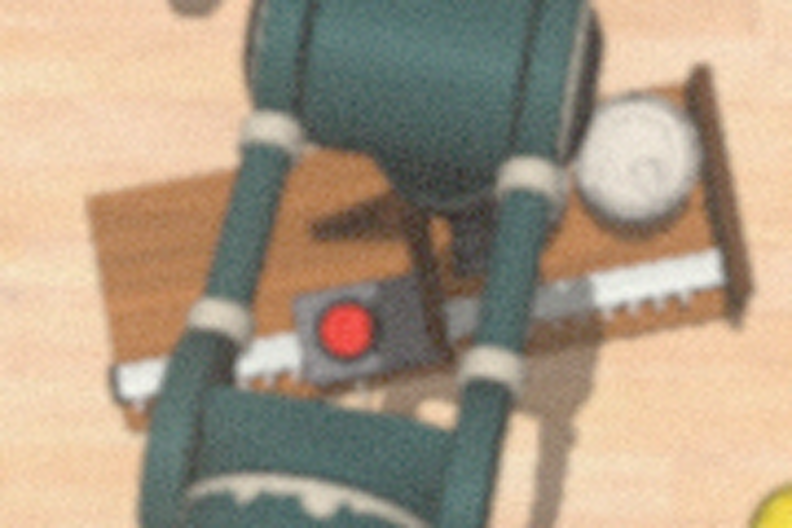

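View pics/scene2c.png

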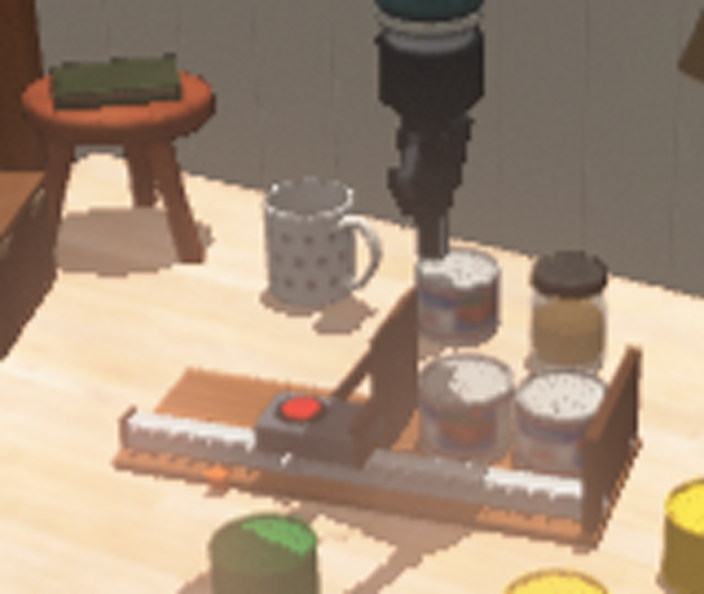

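```bash
python3 -m crank '[{"jaw":0,"xyz":[0,0,3],"dr":[0,0,0]},{"jaw":0,"xyz":[0,0,6],"dr":[0,0,0]},{"jaw":0,"xyz":[0,0,8.5],"dr":[0,0,0]},{"jaw":0,"xyz":[0,0,9],"dr":[0,0,0]},{"jaw":0,"xyz":[0,0,9],"dr":[0,0,0]}]'
python3 -m crank '[{"jaw":0,"xyz":[0.4,0,0],"dr":[0,0,0]},{"jaw":0,"xyz":[0.8,0,0],"dr":[0,0,0]},{"jaw":0,"xyz":[1.2,0,0],"dr":[0,0,0]},{"jaw":0,"xyz":[1.2,0,0],"dr":[0,0,0]}]'
```

```text
t: 4.8
tool_pos: [0.5908, -0.072, 0.0852]
ee_rot: [-179.8, -0.1, 101.0]
wrist_force: [0.6, -0.3, 0.0]
grip_width: -0.003
t: 5.2
tool_pos: [0.5907, -0.0606, 0.0873]
ee_rot: [179.9, 0.0, 101.0]
wrist_force: [-0.3, -0.6, -0.4]
grip_width: 0.001
```

```bash
python3 -m crank '[{"jaw":0,"xyz":[0.2,0,0],"dr":[0,0,0]},{"jaw":0,"xyz":[0.4,0,0],"dr":[0,0,0]},{"jaw":0,"xyz":[0.4,0,0],"dr":[0,0,0]}]'
python3 -m crank '[{"jaw":0,"xyz":[0.2,0,0],"dr":[0,0,0]},{"jaw":0,"xyz":[0.4,0,0],"dr":[0,0,0]},{"jaw":0,"xyz":[0.4,0,0],"dr":[0,0,0]}]'
python3 -m crank '[{"jaw":0,"xyz":[0.2,0,0],"dr":[0,0,0]},{"jaw":0,"xyz":[0.4,0,0],"dr":[0,0,0]},{"jaw":0,"xyz":[0.4,0,0],"dr":[0,0,0]}]'
```

```text
t: 5.5
tool_pos: [0.5893, -0.0571, 0.0863]
ee_rot: [-180.0, -0.0, 101.0]
wrist_force: [-0.5, 0.3, -0.5]
grip_width: 0.0
t: 5.8
tool_pos: [0.5885, -0.0533, 0.0862]
ee_rot: [-180.0, 0.0, 101.0]
wrist_force: [-0.1, -0.4, 0.2]
grip_width: 0.002
t: 6.1
tool_pos: [0.5878, -0.0496, 0.0862]
ee_rot: [-180.0, 0.0, 101.0]
wrist_force: [-0.2, -3.1, -0.8]
grip_width: -0.001
```

```bash
python3 -m crank '[{"jaw":0,"xyz":[0.4,0,0],"dr":[0,0,0]},{"jaw":0,"xyz":[0.9,0,0],"dr":[0,0,0]},{"jaw":0,"xyz":[1.4,0,0],"dr":[0,0,0]},{"jaw":0,"xyz":[1.9,0,0],"dr":[0,0,0]},{"jaw":0,"xyz":[2.4,0,0],"dr":[0,0,0]},{"jaw":0,"xyz":[2.9,0,0],"dr":[0,0,0]},{"jaw":0,"xyz":[3.4,0,0],"dr":[0,0,0]},{"jaw":0,"xyz":[3.9,0,0],"dr":[0,0,0]},{"jaw":0,"xyz":[4.3,0,0],"dr":[0,0,0]},{"jaw":0,"xyz":[4.5,0,0],"dr":[0,0,0]},{"jaw":0,"xyz":[4.5,0,0],"dr":[0,0,0]}]'
python3 - <<'E'
from h import *
import cv2
for n,(y0,y1,x0,x1) in(("top",(130,250,110,290)),("scene",(160,235,155,290))):
    im=r.capture(n);cv2.imwrite(f"pics/{n}3.png",im)
    a=im[y0:y1,x0:x1]
    if n=="top":a=cv2.convertScaleAbs(a,alpha=1.6,beta=15)
    f=4.4 if n=="top" else 5.9
    cv2.imwrite(f"pics/{n}3c.png",cv2.resize(a,None,fx=f,fy=f,interpolation=cv2.INTER_CUBIC))
E
```

```text
t: 7.2
tool_pos: [0.5795, -0.0045, 0.0863]
ee_rot: [180.0, -0.0, 101.0]
wrist_force: [-0.3, -1.5, 0.2]
grip_width: -0.004
```

View pics/top3c.png

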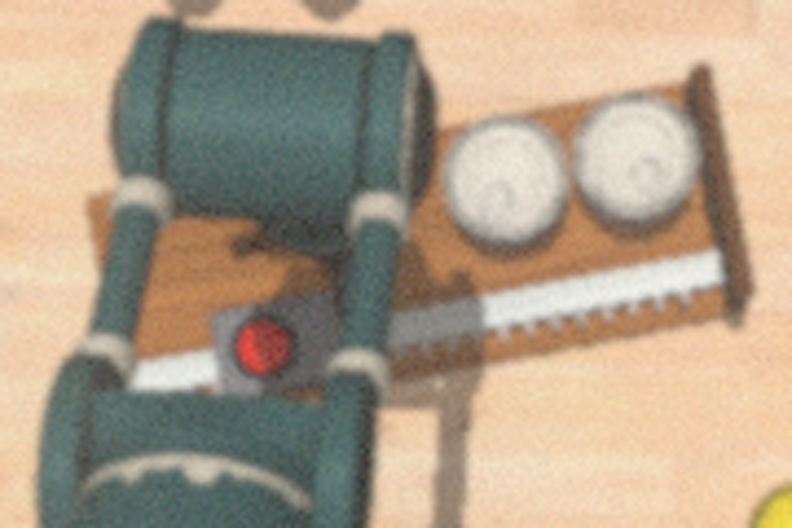

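View pics/scene3c.png

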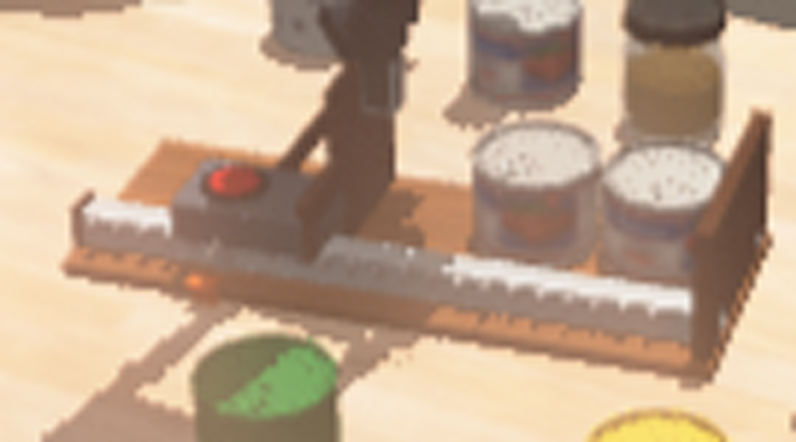

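```bash
python3 - <<'E'
from h import *
import cv2
np.set_printoptions(precision=4,suppress=True)
def cen(f,box,kind):
    x0,x1,y0,y1=box
    im=cv2.imread(f"pics/{f}.png").astype(float)[y0:y1,x0:x1];b,g,rr=im[...,0],im[...,1],im[...,2]
    if kind=="red": w=np.clip(rr-1.0*np.maximum(g,b)-.35*rr,0,None)*(g<.6*rr)
    else: w=np.clip(rr-2.1*b-10,0,None)*(rr>90) 
    v,u=np.mgrid[y0:y1,x0:x1]; 
    return (w*u).sum()/w.sum(),(w*v).sum()/w.sum(),(w>0).sum()
for f,box,z in(("top0",(175,205,190,220),.072),("top2",(175,205,190,220),.064),("top3",(158,182,196,222),.064)):
    c=cen(f,box,"red");n=f[:-1];print(f,c,at(n,c[0],c[1],z))
for f,box in(("scene2",(195,220,182,203)),("scene3",(185,205,183,198))):
    c=cen(f,box,"red");print(f,c,at("scene",c[0],c[1],.0635))
mt=cen("top0",(166,179,215,229),"o");ms=cen("scene0",(182,197,202,212),"o");print(mt,ms,tri(mt[:2],ms[:2]))
for f,(y0,y1,x0,x1) in(("top0",(210,232,160,205)),("scene3",(194,216,175,205)),("scene0",(194,216,178,215))):
    a=cv2.imread(f"pics/{f}.png")[y0:y1,x0:x1]
    if f=="top0":a=cv2.convertScaleAbs(a,alpha=1.6)
    cv2.imwrite(f"pics/z_{f}.png",cv2.resize(a,None,fx=16,fy=16,interpolation=cv2.INTER_NEAREST))
E
```

```text
top0 (np.float64(188.15323975908316), np.float64(204.45939406553669), np.int64(123)) [0.5159 0.0015 0.072 ]
top2 (np.float64(188.33013936343352), np.float64(204.56271354509101), np.int64(125)) [0.5161 0.0018 0.064 ]
top3 (np.float64(168.45954668126143), np.float64(208.68505482476832), np.int64(120)) [0.5049 0.0531 0.064 ]
scene2 (np.float64(207.92853744912517), np.float64(192.28851947777363), np.int64(40)) [0.51   0.0008 0.0635]
scene3 (np.float64(193.2118909551423), np.float64(190.12917416516697), np.int64(32)) [0.4987 0.0521 0.0635]
(np.float64(171.47212783543026), np.float64(222.15667187069522), np.int64(42)) (np.float64(188.95556774547447), np.float64(207.2249040043884), np.int64(10)) [0.4707 0.0529 0.0107]
```

View pics/z_top0.png

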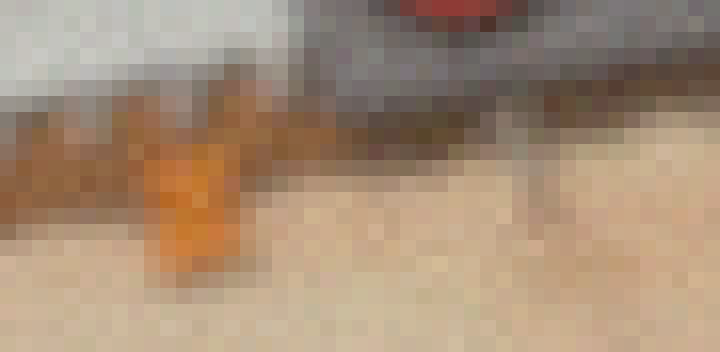

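View pics/z_scene3.png

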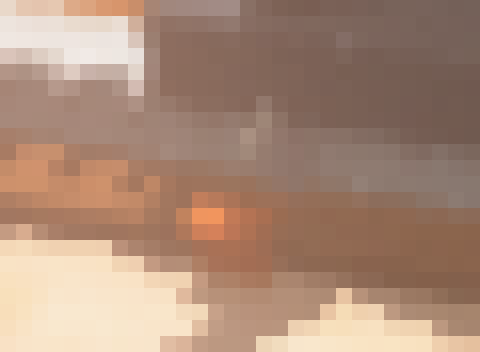

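View pics/z_scene0.png

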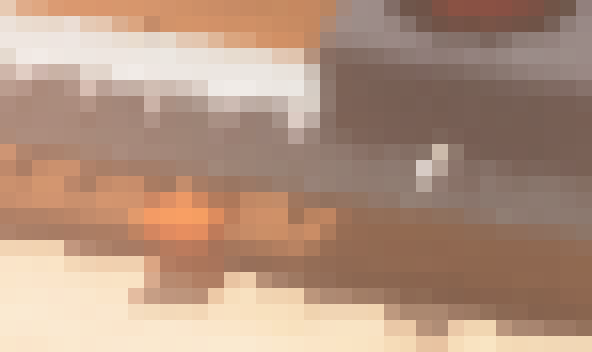

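```bash
python3 -m crank '[{"jaw":0,"xyz":[0.1,0,0],"dr":[0,0,0]},{"jaw":0,"xyz":[0.2,0,0],"dr":[0,0,0]},{"jaw":0,"xyz":[0.3,0,0],"dr":[0,0,0]},{"jaw":0,"xyz":[0.4,0,0],"dr":[0,0,0]},{"jaw":0,"xyz":[0.5,0,0],"dr":[0,0,0]},{"jaw":0,"xyz":[0.5,0,0],"dr":[0,0,0]}]'
python3 -m crank '[{"jaw":0,"xyz":[-0.5,0,0],"dr":[0,0,0]},{"jaw":0,"xyz":[-1.5,0,0],"dr":[0,0,0]},{"jaw":0,"xyz":[-2.5,0,-1],"dr":[0,0,0]},{"jaw":0,"xyz":[-3.5,0,-4],"dr":[0,0,0]},{"jaw":0,"xyz":[-5,0,-8],"dr":[0,0,0]},{"jaw":0,"xyz":[-8,0,-11],"dr":[0,0,0]},{"jaw":0,"xyz":[-12,-1,-12],"dr":[0,0,0]},{"jaw":0,"xyz":[-16.5,-2,-12],"dr":[0,0,0]},{"jaw":0,"xyz":[-21,-3,-12],"dr":[0,0,0]},{"jaw":0,"xyz":[-25,-3,-12],"dr":[0,0,0]},{"jaw":0,"xyz":[-25,-3,-12],"dr":[0,0,0]}]'
python3 - <<'E'
from h import *
import cv2
for n,(y0,y1,x0,x1) in(("top",(130,250,110,290)),("scene",(160,235,155,290))):
    im=r.capture(n);cv2.imwrite(f"pics/{n}4.png",im)
    a=im[y0:y1,x0:x1]
    if n=="top":a=cv2.convertScaleAbs(a,alpha=1.6,beta=15)
    f=4.4 if n=="top" else 5.9
    cv2.imwrite(f"pics/{n}4c.png",cv2.resize(a,None,fx=f,fy=f,interpolation=cv2.INTER_CUBIC))
E
```

```text
t: 7.9
tool_pos: [0.5788, -0.0002, 0.0866]
ee_rot: [179.9, 0.0, 101.0]
wrist_force: [2.6, -1.6, 0.2]
grip_width: 0.002
t: 9.0
tool_pos: [0.5963, -0.2573, 0.2071]
ee_rot: [180.0, 0.1, 100.7]
wrist_force: [0.4, 0.5, -0.2]
grip_width: 0.005
```

View pics/top4c.png

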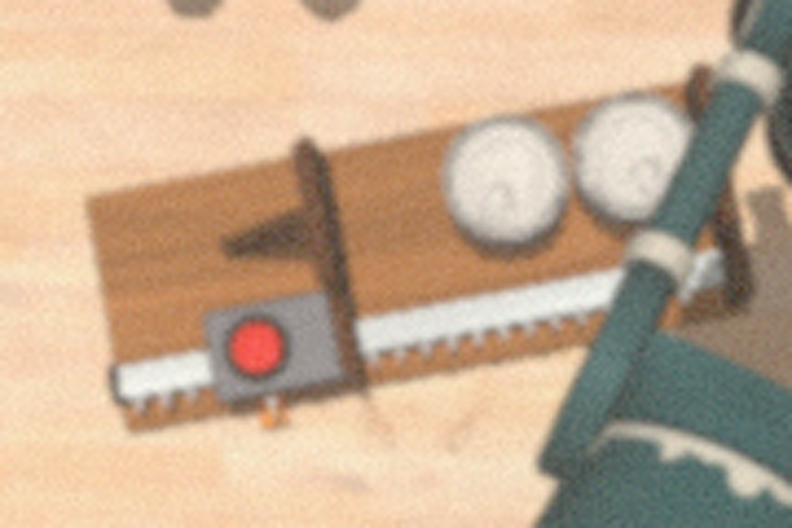

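View pics/scene4c.png

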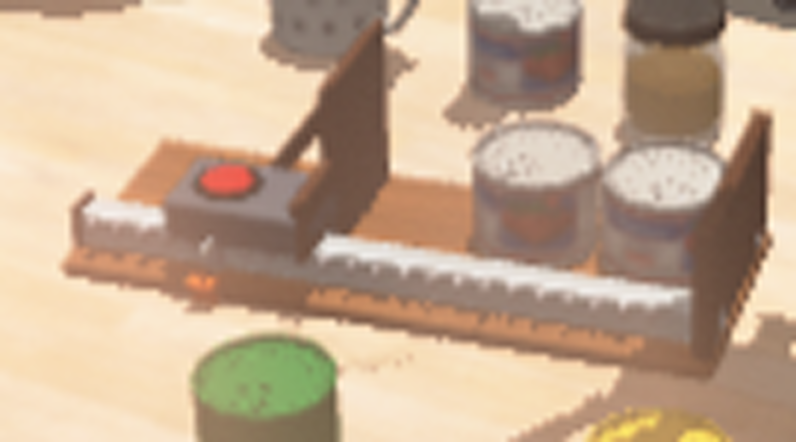

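```bash
python3 - <<'E'
from h import *
import cv2
np.set_printoptions(precision=4,suppress=True)
ims=[cv2.imread(f"pics/scene4.png").astype(float)]
tops=[cv2.imread("pics/top4.png").astype(float)]
for _ in range(7): tops.append(r.capture("top").astype(float)); ims.append(r.capture("scene").astype(float))
S=np.mean(ims,0);T=np.clip(np.mean(tops,0)*1.6,0,255)
cv2.imwrite("pics/avgS.png",S);cv2.imwrite("pics/avgT.png",T)
cv2.imwrite("pics/zT4.png",cv2.resize(T[195:232,150:195].astype(np.uint8),None,fx=16,fy=16,interpolation=cv2.INTER_NEAREST))
cv2.imwrite("pics/zS4.png",cv2.resize(S[186:214,172:208].astype(np.uint8),None,fx=18,fy=18,interpolation=cv2.INTER_NEAREST))
E
```

```text
[ WARN:0@18.005] global loadsave.cpp:1063 imwrite_ Unsupported depth image for selected encoder is fallbacked to CV_8U.
```

View pics/zT4.png

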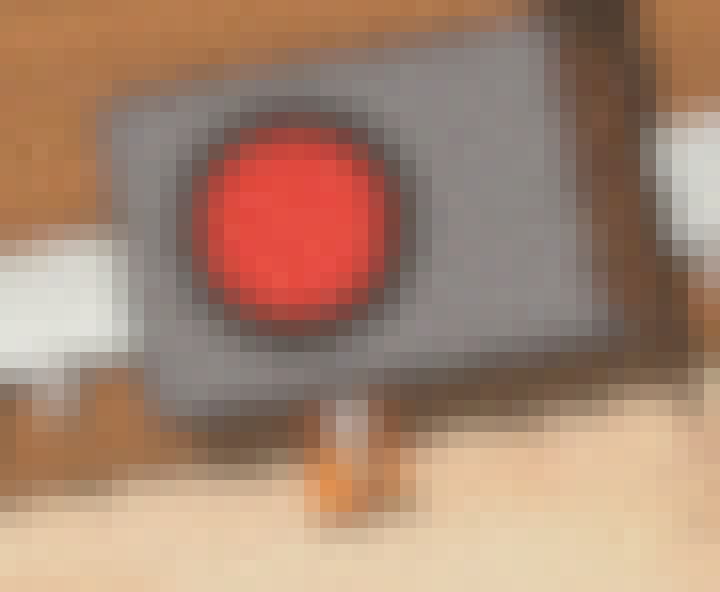

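View pics/zS4.png

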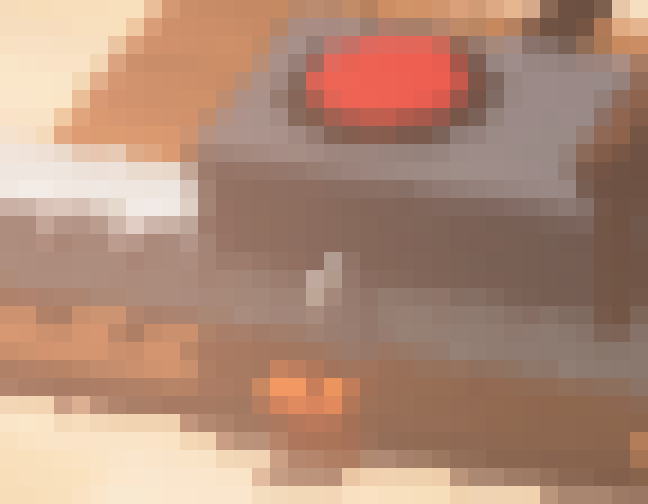

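```bash
python3 - <<'E'
from h import *
import cv2
np.set_printoptions(precision=4,suppress=True)
b=at("top",167.9,208.4,.064);print("button",b)
# pointer & marker: triangulations
P=tri((171.4,220.3),(189.2,201.8));M=tri((171.7,222.3),(188.4,206.8));M2=at("top",171.7,222.3,.012)
print(P,M,M2,at("scene",188.4,206.3,.012))
# rail yaw from board corners & bar in averaged top pic
for deg in (10.5,11,11.5,12):
    a=np.radians(deg);y=np.array([-np.sin(a),np.cos(a),0])
    print(deg,"mark-btn",(M-b)@y,(M2-b)@y,"mark-ptr",(M-P)@y,(M2-P)@y,"btn0->now",(b-at("top",188.15,204.46,.072))@y)
T=cv2.imread("pics/avgT.png")
cv2.imwrite("pics/brd.png",cv2.resize(T[140:235,125:285],None,fx=5,fy=5,interpolation=cv2.INTER_CUBIC))
# white bar lower/upper edge via bright low-saturation pixels: upper edge per column
g=T.min(2).astype(float)
pts=[]
for u in range(196,240):
    col=g[180:222,u]; d=np.diff(col); i=d.argmax()
    pts.append((u,180+i+.5))
pts=np.array(pts);k=np.polyfit(pts[:,0],pts[:,1],1);res=pts[:,1]-np.polyval(k,pts[:,0]);ok=abs(res)<1;k=np.polyfit(pts[ok,0],pts[ok,1],1)
A=at("top",196,np.polyval(k,196),.04);B=at("top",240,np.polyval(k,240),.04);print(k,ok.sum(),"yaw",np.degrees(np.arctan2(-(A-B)[0],(A-B)[1])))
E
```

```text
button [0.5057 0.0546 0.064 ]
[0.4745 0.0515 0.0306] [0.4697 0.0529 0.0129] [0.471 0.051 0.012] [0.4723 0.0579 0.012 ]
10.5 mark-btn 0.0049750830617611855 0.0028180132622380952 mark-ptr 0.002323979469604812 0.00016690967008172158 btn0->now 0.054050066836173125
11 mark-btn 0.0052865654761636354 0.003120899544797461 mark-ptr 0.0023632652793737267 0.0001975993480075518 btn0->now 0.05405105631271283
11.5 mark-btn 0.005597645298137307 0.003423548158773438 mark-ptr 0.0024023711173418636 0.00022827397797799443 btn0->now 0.05404792959204714
12 mark-btn 0.005908298837749359 0.0037259360563023183 mark-ptr 0.002441294005448257 0.0002589312240012154 btn0->now 0.05404068691228796
[ -0.1954 239.4355] 44 yaw 11.592718088370976
```

View pics/brd.png

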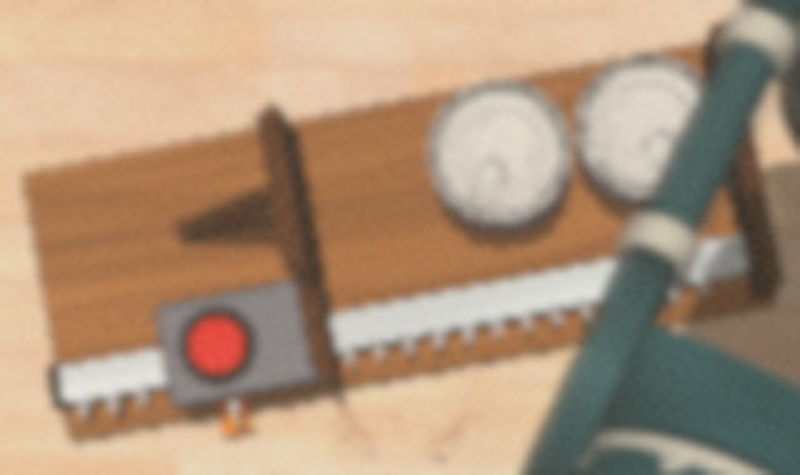

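```bash
python3 - <<'E'
from h import *
np.set_printoptions(precision=4,suppress=True)
a=np.radians(11.5);y=np.array([-np.sin(a),np.cos(a),0]);x=np.array([np.cos(a),np.sin(a),0])
b=at("top",167.9,208.4,.064)
o=np.array([192.97,189.7])-np.array(pr("scene",b));print("scene offset px",o)
f=lambda t,s:tri(t,tuple(np.array(s)-o))
P=f((171.4,220.3),(189.2,201.8));M=f((171.7,222.3),(188.4,206.8))
for n,X in(("P",P),("M",M)):print(n,X,"rel btn x,y",(X-b)@x*1e3,(X-b)@y*1e3)
# scene-only: intersect corrected rays w/ vertical plane at rail-x offset
for nm,n,uv in(("Ps","scene",np.array([189.2,201.8])-o),("Ms","scene",np.array([188.4,206.3])-o),("Pt","top",(171.4,220.3)),("Mt","top",(171.7,222.3))):
    c,d=ray(n,*uv)
    for z in ((.026,.03,.034) if nm[0]=="P" else (.008,.011,.014)):
        X=c+d*(z-c[2])/d[2];print(nm,z,(X-b)@x*1e3,(X-b)@y*1e3)
E
```

```text
scene offset px [-0.7886  0.8259]
P [0.4751 0.05   0.0341] rel btn x,y -30.86907421381071 1.5735146587224675
M [0.4703 0.0514 0.0164] rel btn x,y -35.325170884476535 3.968869812583215
Ps 0.026 -19.510333199120108 8.339688273141311
Ps 0.03 -25.26465910406478 5.592276010588323
Ps 0.034 -31.018985009009675 2.8448637480353782
Ms 0.008 -20.88485071792923 12.067785662344404
Ms 0.011 -25.105558580101764 10.037321655224545
Ms 0.014 -29.326266442274324 8.006857648104576
Pt 0.026 -29.983350120258734 1.4660642448349026
Pt 0.03 -30.19959849351341 0.9551694759492353
Pt 0.034 -30.41584686676809 0.44427470706354066
Mt 0.008 -34.46646934177555 3.934948467776516
Mt 0.011 -34.6164762550115 3.551398236024232
Mt 0.014 -34.766483168247504 3.167848004271905
```

```bash
python3 -m crank '[{"jaw":0,"xyz":[4,1,0],"dr":[0,0,0]},{"jaw":0,"xyz":[8.5,2,0],"dr":[0,0,0]},{"jaw":0,"xyz":[13,3,0],"dr":[0,0,0]},{"jaw":0,"xyz":[17,3,1],"dr":[0,0,0]},{"jaw":0,"xyz":[20,3,4],"dr":[0,0,0]},{"jaw":0,"xyz":[22,3,8],"dr":[0,0,0]},{"jaw":0,"xyz":[23,3,11],"dr":[0,0,0]},{"jaw":0,"xyz":[23.5,3,12],"dr":[0,0,0]},{"jaw":0,"xyz":[24,3,12],"dr":[0,0,0]},{"jaw":0,"xyz":[24.5,3,12],"dr":[0,0,0]},{"jaw":0,"xyz":[24.7,3,12],"dr":[0,0,0]},{"jaw":0,"xyz":[24.7,3,12],"dr":[0,0,0]}]'
python3 -m crank '[{"jaw":0,"xyz":[0.1,0,0],"dr":[0,0,0]},{"jaw":0,"xyz":[0.2,0,0],"dr":[0,0,0]},{"jaw":0,"xyz":[0.3,0,0],"dr":[0,0,0]},{"jaw":0,"xyz":[0.3,0,0],"dr":[0,0,0]}]'
python3 -m crank '[{"jaw":0,"xyz":[0.1,0,0],"dr":[0,0,0]},{"jaw":0,"xyz":[0.2,0,0],"dr":[0,0,0]},{"jaw":0,"xyz":[0.27,0,0],"dr":[0,0,0]},{"jaw":0,"xyz":[0.27,0,0],"dr":[0,0,0]}]'
```

```text
t: 11.0
tool_pos: [0.5806, -0.0036, 0.0883]
ee_rot: [179.8, 0.1, 101.0]
wrist_force: [-0.9, 0.6, -0.4]
grip_width: 0.001
t: 11.4
tool_pos: [0.5783, -0.0004, 0.0864]
ee_rot: [180.0, 0.0, 101.0]
wrist_force: [0.5, -0.3, 0.0]
grip_width: -0.001
t: 11.8
tool_pos: [0.5779, 0.0021, 0.0864]
ee_rot: [180.0, 0.0, 101.0]
wrist_force: [-0.6, -2.9, 0.6]
grip_width: 0.004
```

Contact, and a 2.5 mm push done; now retreat and check.

```bash
python3 -m crank '[{"jaw":0,"xyz":[-0.5,0,0],"dr":[0,0,0]},{"jaw":0,"xyz":[-1.5,0,0],"dr":[0,0,0]},{"jaw":0,"xyz":[-2.5,0,-1],"dr":[0,0,0]},{"jaw":0,"xyz":[-3.5,0,-4],"dr":[0,0,0]},{"jaw":0,"xyz":[-5,0,-8],"dr":[0,0,0]},{"jaw":0,"xyz":[-8,0,-11],"dr":[0,0,0]},{"jaw":0,"xyz":[-12,-1,-12],"dr":[0,0,0]},{"jaw":0,"xyz":[-16.5,-2,-12],"dr":[0,0,0]},{"jaw":0,"xyz":[-21,-3,-12],"dr":[0,0,0]},{"jaw":0,"xyz":[-25.5,-3,-12],"dr":[0,0,0]},{"jaw":0,"xyz":[-30,-3,-12],"dr":[0,0,0]},{"jaw":0,"xyz":[-30,-3,-12],"dr":[0,0,0]}]'
python3 - <<'E'
from h import *
import cv2
np.set_printoptions(precision=4,suppress=True)
T=np.mean([r.capture("top").astype(float) for _ in range(6)],0)*1.6;S=np.mean([r.capture("scene").astype(float) for _ in range(4)],0)
T=np.clip(T,0,255).astype(np.uint8);S=S.astype(np.uint8)
z=lambda a,f,i:cv2.resize(a,None,fx=f,fy=f,interpolation=i)
cv2.imwrite("pics/T5z.png",z(T[195:232,150:195],16,0));cv2.imwrite("pics/S5z.png",z(S[186:214,172:208],18,0))
cv2.imwrite("pics/T5.png",z(T[:,:],1.5,2));cv2.imwrite("pics/S5.png",z(S[130:265,130:330],3.9,2))
E
```

```text
t: 13.0
tool_pos: [0.6056, -0.3044, 0.2069]
ee_rot: [179.9, 0.2, 100.7]
wrist_force: [0.4, -0.4, -0.6]
grip_width: -0.005
```

View pics/T5z.png

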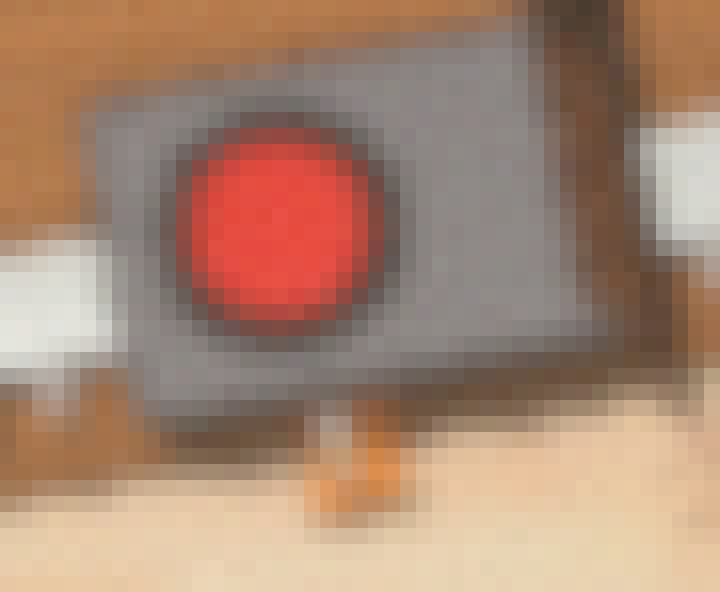

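View pics/S5z.png

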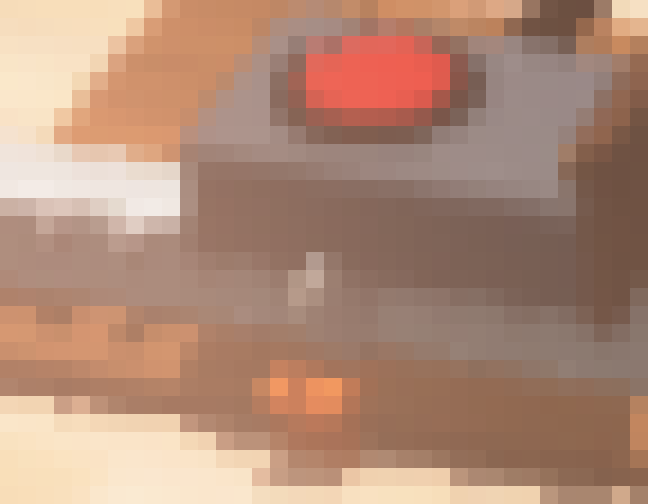

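View pics/T5.png

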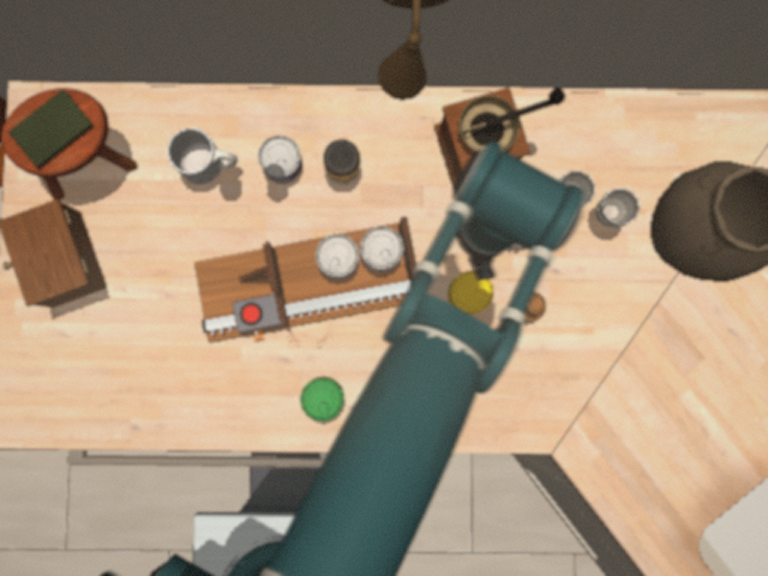

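View pics/S5.png

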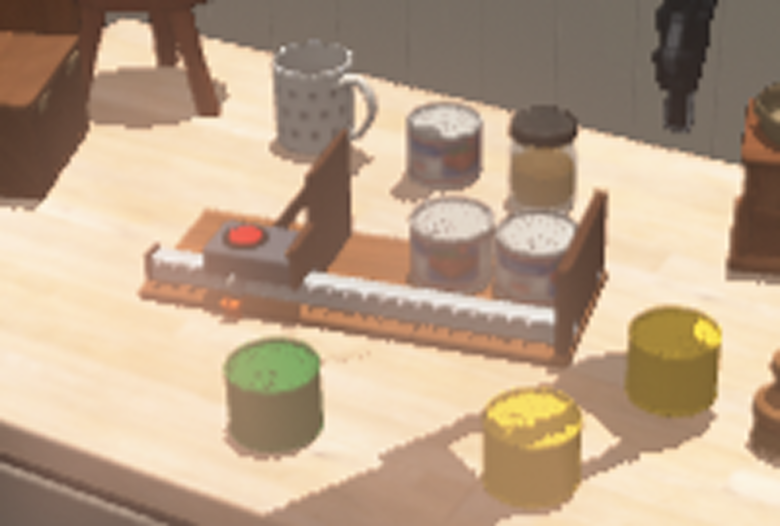

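```bash
python3 -c "
from cell import r
print(r.close_job(), r.sense()['t'])"
```

```text
the job is handed in; nothing more can be done
the job is handed in; nothing more can be done
```

I pressed the red button right down, then pushed the stop back from the tin side with the shut fingers. The push came to about 56–57 mm in all, in stages. I then withdrew the hand and handed the job in at about 13.5 s.

- **Button:** it bottomed out at about 64 mm with 18 N on the wrist, and it still shows down in the last pictures.
- **Pointer:** after correcting for height, it stands within about 1 mm of the clip's middle in both views. Before the last 2.5 mm push, my estimates of the distance still to go ranged from 0.2 to about 5.5 mm. The two cameras placed the clip about 7 mm apart, so I relied on comparisons within a single picture.
- **Tins and other things:** the tin beside the stop is at its starting pixel position to within a fraction of a pixel. The other tin and the bystanders in view look undisturbed. I did not check the garlic, because the arm may have covered it in the last top view.
- **Hand:** clear, at about 0.2 m height beyond the end plate, with a wrist force near zero.

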